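# Sweep the trimming bed clear under its guard

### The arm

A 6-joint arm with a two-finger parallel gripper is mounted at the origin on the work surface. World frame = base frame: x ahead of the robot, y to its left, z up, the work surface at z = 0. Lengths are in mm, angles in rad, forces in N, time in s.
With the tool pointing down it reaches from about 275 to 1000 mm from the base axis. Payload 8.4 kg.
Tool frame: the origin (TCP) lies between the finger pads; the fingertips stand 22 mm ahead of it and the grasp point (between the pads) lies 3 mm ahead of it (r.nose_length is the z of the fingertips in the tool frame, in mm); z points along the fingers, y is the line along which they close (so a half turn about z gives the same grasp; the last joint's range is limited). The gripper opens to 85 mm and grips with 20 to 120 N. Pads are 22 mm wide; open, the fingers measure 114 mm over their backs; the gripper's body (76 mm by 85 mm) begins 54 mm behind the grasp point. The pads swing forward as they close: fully open they stand 13 mm farther back than shut.
Start: joints at [1.277, 0.353, 1.633, -0, 1.155, -0.002], TCP at [179.796, 598.583, 253.281] pointing down, gripper open.
Joint ranges: [-2.63, 2.63], [-0.92, 2.1], [0.06, 2.66], [-1.3, 4.44], [0, 2.69], [-3.02, 3.02]. Speed limits (rad/s): [2.22, 2.22, 2.79, 3.14, 3.14, 3.14].

### API

Orientations are given as [roll, pitch, yaw] about the fixed x, y, z axes, in that order (R = Rz(yaw) Ry(pitch) Rx(roll)).
In Python, from rig import r gives the robot as it stands.
- The arm moves only by the shell command python3 steer.py 'ROWS' [FORCE]. ROWS is rows parted by semicolons, their numbers by spaces, 1 to 5 of them, each of 7 numbers: a rotation vector rx, ry, rz in rad, then dx, dy, dz in mm, then the opening from 0.0 (shut) to 1.0 (fully open); each row shifts and turns the commanded pose from where the row before left it, along the tool's axes as they then stand; what a row does not reach is not made up. A row lasts 1/12 s, in which the tool goes at most 41.7 mm and 0.125 rad, less where a joint would pass 70% of its speed; a pose out of reach is approached as far as the arm can. The fingers move at their own pace and stop on an object; FORCE is the grip in N (left out, the last holds). Time passes only in rows, so rows that do not move let the fingers close. It prints the time, the measured TCP pose, the force, the opening and the grip force at its end.
- r.sense(): the state, without advancing time (a new reading comes with each control period).
- r.grab_frame(name): name is "side" or "top" or "wrist"; returns the picture (480x640x3 uint8, red, green, blue); there is no depth.
- r.camera_params(name): a dict with "fx", "fy", "cx", "cy" (pixels), "rvec" (rotation vector, rad) and "tvec" (3), from world to camera coordinates, as OpenCV has them. Camera axes: x right, y down, z forward; pixel columns grow to the right and rows downward; lengths in mm; the calibration is good to about 2 mm. A picture is of the moment at which its call begins: read the wrist's pose just before it. camera_params takes no time and is no camera call; for the wrist camera it gives the pose at the moment of the call.
- r.sign_off(): hands the job in; it is judged then, once.
The state is a dict: "clock": time; "qpos": joint angles; "qvel": joint speeds; "joint_efforts": joint torques, N m; "eef_pos": TCP position; "tcp_rot": TCP orientation; "contact_force": force on the tool from outside, world axes, zero at the start; "wrist_torque": the same for the moment, N m; "opening": opening from 0.0 (shut) to 1.0 (fully open); "grasp_force": force on a finger pad.
Only numpy, scipy, OpenCV 4.12 (cv2) and the standard library are available. Lean on these libraries where they do the work, as an engineer would, in place of code of your own. Each camera call takes 0.05 s, during which the arm holds its last target. There are 200 camera calls.

### The job

Pick up the bench brush and use it to sweep all three insole offcuts off the trimming bed, under its clear guard, into the steel catch tray beside the bed. Do not touch the offcuts with the gripper, do not knock the guard, and leave the other things on the counter where they are. Then stand the brush back on its rubber mat, bristles down and wholly on the mat, lying along it, and let go.

Things in the scene. Friction and masses are not known exactly. Their poses are not given: they have to be found in the camera images.
- bed: Fixed grey block, flat dark steel top at z = 60 mm. Origin on the counter, mid-width; block spans x -110 (front, robot's side) to +140 mm, y -140 to +140 mm; left and right edges open. At the back of the top: a fence 15 mm high at x = +104 to +116, y within 110 mm; two 16 mm square posts at x = +125, y = -125 and +125 mm. Turned by up to 0.15 rad.
- guard: Level clear pane fixed over the bed on its rear posts; origin and axes as the bed's. Spans x -72 to +130, y -140 to +140 mm; underside at z = 225 mm (165 above the bed top), top at 230, thin dark strip along the front edge to 233. Front and sides open. An upright gripper holding the brush would hit its front edge: lean the gripper back towards the robot.
- tray: Fixed open steel tray 260 (x) x 150 (y) x 50 mm high, walls and floor 4 mm. Origin at the centre of its underside on the counter; axes parallel to the bed's. Stands 3 mm from the bed's left or right edge (either may be drawn), centre 218 mm from the bed's origin along the bed's y; rim 10 mm below the bed top.
- mat: Fixed black rubber mat 180 (x) x 110 (y) x 4 mm, where the brush is kept. Origin at the centre of its underside; axes parallel to the bed's. On the other side of the bed from the tray, 218 mm from the bed's origin along the bed's y.
- brush: Loose bench brush, 0.17 kg, on the mat. Origin: centre of the bristles' underside. Head 110 (x) x 36 (y) x 40 mm high: rigid black bristles to z = 26 under a wooden block. From x = -45, z = 34 mm a straight handle, 26 wide (y), 18 thick, 110 mm long, rises towards -x (the robot), 35 degrees from vertical. Pinch it across y; with the gripper leaning back 35 degrees the fingers point along it.
- brush_grip (a point): Point on the brush handle's centre line, 75 mm up the handle (35 mm from its end): at x = -88, z = +95 mm from the brush's origin.
- offcut_bar: Loose bar-shaped offcut 70 x 30 x 24 mm, long along its x, 40 to 85 g. Plain off-white hard plastic; origin at the centre of its underside as it first lies (flat); it lies on the trimming bed under the guard. 
- offcut_ell: Loose L-shaped offcut, 64 x 52 mm outside, arms 26 to 28 mm wide, 22 mm high, 40 to 85 g. Plain off-white hard plastic; origin at the centre of its underside as it first lies (flat); it lies on the trimming bed under the guard. 
- offcut_step: Loose stepped offcut 66 x 40 mm, 14 mm high at one end and 28 mm at the other, 40 to 85 g. Plain off-white hard plastic; origin at the centre of its underside as it first lies (flat); it lies on the trimming bed under the guard. 
- bottle: Bystander: white bottle 60 mm across, 150 mm tall, at one side beyond the tray or mat. Origin under its centre.
- meter: Bystander: white hand-held meter with two metal grips, 120 x 212 x 36 mm, lying flat at the other side. Origin under its centre.

How it is judged:
By the outcome, as a careful person would: the job done as asked, in the order asked, and still so for the second after the job is handed in, with the robot touching nothing.
It also fails if it takes over 58 s, if anything falls off the work surface, if the arm or the gripper's body presses on something with over 40 N, if the wrist force passes 120 N, or if a joint passes its speed limit or range.

## Working session

There is one attempt and no reset: what is moved stays moved. The work goes in short steps, Python scripts to look and compute and a shell command to move; the robot and the scene stay as the last step left them, time stands still between calls to the robot, and variables do not carry over. Pictures are saved under pics/ and viewed, at most 10 in all, crops included, and the job is handed in when it is done.

```bash
ls; mkdir -p pics
python3 - <<'E'
from rig import r
import cv2
for n in("top","side"):
    f=r.grab_frame(n); cv2.imwrite(f"pics/{n}0.png",f[:,:,::-1]); print(r.camera_params(n))
print(r.sense())
E
```

```text
pics
rig.py
steer.py
{'fx': 441.25980483657963, 'fy': 441.25980483657963, 'cx': 321.41861430559084, 'cy': 240.36950192410032, 'rvec': array([ 2.20868499, -2.15319013,  0.08675005]), 'tvec': array([ -28.61968993,  656.31336979, 1184.06075469])}
{'fx': 603.0674720534128, 'fy': 603.0674720534128, 'cx': 319.7157617987154, 'cy': 229.2467367669166, 'rvec': array([ 0.7785963 , -2.48625268,  1.22823844]), 'tvec': array([ 535.62647323,  307.37902033, 1340.76624545])}
{'clock': 0.1, 'qpos': array([ 1.27662111e+00,  3.53592832e-01,  1.63408427e+00, -4.01370634e-05,
        1.15525417e+00, -2.35975382e-03]), 'qvel': array([ 0.001146  , -0.00186821, -0.00045077,  0.0014506 , -0.00059119,
        0.00027392]), 'joint_efforts': array([ 1.42669345e-03, -6.06363773e+01, -3.42817032e+01,  1.84540231e-04,
        4.02670907e-03,  3.19374624e-05]), 'eef_pos': array([179.66903444, 598.1673015 , 252.61756799]), 'tcp_rot': array([-3.14025396e+00,  3.35406880e-05,  2.84979344e+00]), 'contact_force': array([-0.31561843, -0.61637745, -0.05470013]), 'wrist_torque': array([ 0.04398362, -0.02513122,  0.02279184]), 'grasp_force': 0.0, 'opening': 0.9997280089202436}
```
View pics/top0.png

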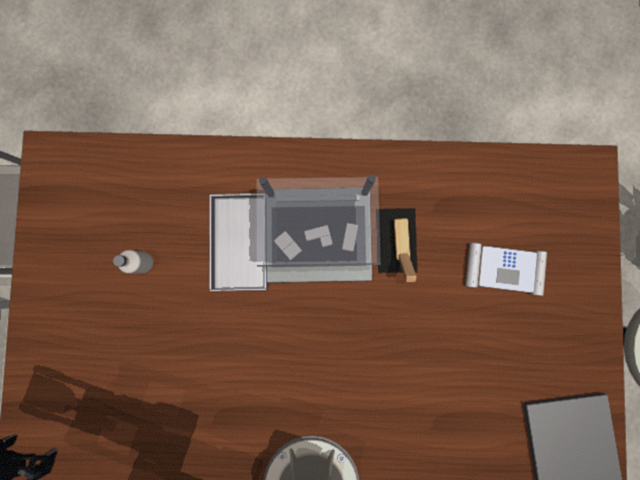

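View pics/side0.png

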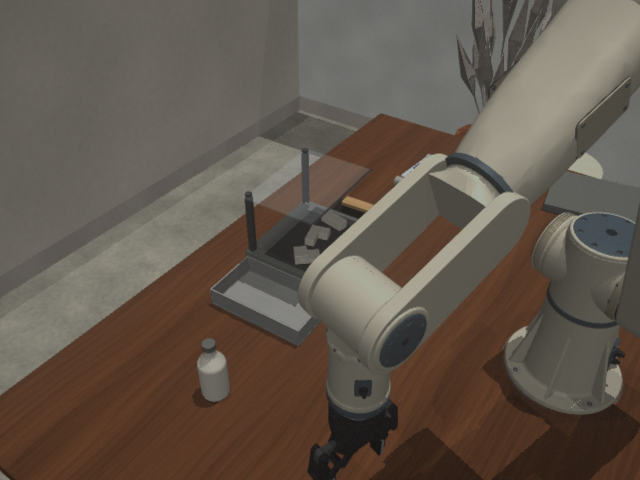

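The top view shows the tray left of the bed at (238,242), on the robot's +y side. The mat and brush are on the right at (400,240), with the brush handle's end near (410,280). The three offcuts are at (288,245), (319,236) and (350,237). The side view has the bottle at (213,375), clear of the work area.

Create h.py:
```python
import numpy as np, cv2
from rig import r
def cam(n):
    p=r.camera_params(n); R=cv2.Rodrigues(np.array(p['rvec']))[0]
    K=np.array([[p['fx'],0,p['cx']],[0,p['fy'],p['cy']],[0,0,1]]); return K,R,np.array(p['tvec'])
def ray(c,uv,z):
    K,R,t=c; uv=np.atleast_2d(np.array(uv,float)); C=-R.T@t
    d=(R.T@np.linalg.inv(K)@np.c_[uv,np.ones(len(uv))].T).T
    return C+d*((z-C[2])/d[:,2])[:,None]
def proj(c,P):
    K,R,t=c; q=(K@(R@np.atleast_2d(P).T+t[:,None])).T; return q[:,:2]/q[:,2:]
```

Run:
```python
from h import *
im=cv2.imread('pics/top0.png'); c=cam('top'); hsv=cv2.cvtColor(im,cv2.COLOR_BGR2HSV)
def blobs(m,z,amin,roi):
    M=np.zeros(m.shape,np.uint8); x0,y0,x1,y1=roi; M[y0:y1,x0:x1]=m[y0:y1,x0:x1]*255
    for k in cv2.findContours(M,0,2)[0]:
        if cv2.contourArea(k)<amin: continue
        w=ray(c,k[:,0],z)[:,:2].astype(np.float32); (a,b),s,th=cv2.minAreaRect(w)
        print(cv2.boundingRect(k),'ctr',np.round([a,b]),np.round(s),round(th,1))
print('mat');blobs(im.max(2)<45,4,100,(370,190,440,300))
print('wood block z40');H=hsv[:,:,0];S=hsv[:,:,1];V=hsv[:,:,2]
blobs((V>190)&(S>80),40,50,(380,200,430,300))
print('handle');blobs((V>110)&(V<=190)&(S>80)&(H>12),80,20,(380,200,430,300))
print('tray');blobs((S<60)&(V>150),4,500,(200,180,275,300))
print('offcuts z24');blobs((V>125)&(S<40),24+60,60,(272,210,368,262))
cv2.imwrite('pics/crop1.png',cv2.resize(im[165:300,195:440],None,fx=3.2,fy=3.2,interpolation=cv2.INTER_CUBIC))
```

```text
mat
(379, 209, 38, 64) ctr [ 664. -223.] [177. 103.] 1.5
wood block z40
(395, 219, 15, 36) ctr [ 672. -230.] [95. 33.] 4.1
handle
(395, 226, 22, 56) ctr [ 621. -224.] [152.  34.] 22.6
tray
(215, 198, 51, 92) ctr [644. 215.] [256. 139.] 2.5
offcuts z24
(275, 232, 27, 28) ctr [638.  76.] [67. 39.] 42.1
(305, 225, 27, 22) ctr [660.  -3.] [52. 63.] 16.3
(343, 223, 15, 28) ctr [664. -86.] [30. 69.] 80.0
(364, 210, 4, 52) ctr [ 668. -127.] [134.   8.] 1.0
```

View pics/crop1.png

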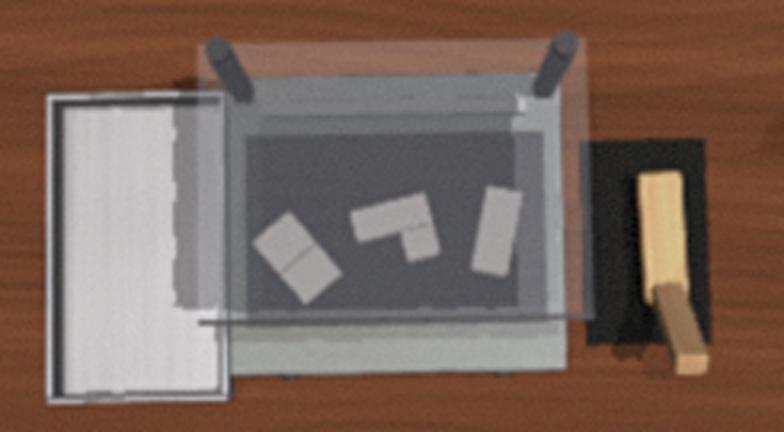

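The crop shows the brush block's corners near (639,172), (682,171), (688,290) and (643,288). The handle leans towards the robot and ends at (692,365). The offcuts lie at (297,258), (400,225) and (497,230), under the pane.

Run:
```python
from h import *
from scipy.spatial.transform import Rotation as Ro
c=cam('top'); s=r.sense()
f=lambda p:np.array(p)/3.2+[195,165]-0.35
for n,p,z in [('block',[(639,172),(682,171),(688,290),(643,288)],40),('matR',[(705,140),(711,344)],4),('mat bot L',[(588,344)],4),('tray out',[(47,94),(48,403),(229,400)],50),('bed front',[(231,375),(566,370)],60),('bed backR',[(560,76)],60),('pane front strip',[(198,323),(594,318)],231),('pane back',[(196,44),(586,39)],230),('handle end',[(676,357),(706,355),(707,373),(679,375)],118)]:
    print(n,np.round(ray(c,f(p),z)[:,:2],1).tolist())
K,R,t=cam('wrist'); Rt=Ro.from_euler('xyz',s['tcp_rot']).as_matrix()
print('cam in tool',np.round(Rt.T@(-R.T@t-s['eef_pos'])),'fwd',np.round(Rt.T@R.T[:,2],2))
```

```text
block [[720.7, -208.8], [722.5, -245.4], [621.4, -251.5], [622.1, -213.4]]
matR [[755.3, -272.3], [576.8, -279.1]]
mat bot L [[574.1, -172.3]]
tray out [[773.1, 294.9], [513.2, 282.2], [519.5, 131.7]]
bed front [[540.5, 129.6], [551.6, -147.2]]
bed backR [[797.7, -138.1]]
pane front strip [[579.5, 133.5], [590.2, -146.8]]
pane back [[780.0, 142.5], [790.8, -138.2]]
handle end [[564.5, -226.9], [566.6, -250.5], [552.5, -251.4], [550.4, -229.4]]
cam in tool [  79.    1. -121.] fwd [-0.31  0.    0.95]
```

```bash
cat >> h.py <<'E'
from scipy.spatial.transform import Rotation as Ro
def rot(psi,lean=35):
    l=np.radians(lean); z=np.array([np.sin(l)*np.cos(psi),np.sin(l)*np.sin(psi),-np.cos(l)])
    y=np.array([-np.sin(psi),np.cos(psi),0]); return np.c_[np.cross(y,z),y,z]
def row(pos,R,n=None):
    "one row to repeat n times, from the measured pose to (pos,R)"
    s=r.sense(); R0=Ro.from_euler('xyz',s['tcp_rot']).as_matrix(); v=Ro.from_matrix(R0.T@R).as_rotvec()
    D=np.array(pos)-s['eef_pos']; n=n or int(np.ceil(max(np.linalg.norm(D)/40,np.linalg.norm(v)/.12)))
    S=sum(R0@Ro.from_rotvec(v*(k)/n).as_matrix() for k in range(n)); S2=sum(R0@Ro.from_rotvec(v*(k+1)/n).as_matrix() for k in range(n))
    print('n',n,'w',np.round(v/n,4),'d',np.round(np.linalg.solve(S,D),1),'| D',np.round(D,1),'toolD',np.round(R0.T@D,1),'rv',np.round(v,3))
B=np.array([666.7,-230.,4]); PB=.053; BED=np.array([656.,-4.4,0]); PS=.040
def tcp(o,psi,back=0,lean=35):   # TCP for a brush with origin o, yaw psi
    Rz=Ro.from_euler('z',psi).as_matrix(); return o+Rz@[-88,0,95]-(3+back)*rot(psi,lean)[:,2]
E
python3 -c "
from h import *
p=tcp(B,PB,100);print(p);row(p,rot(PB));row(p,rot(PB),26)"
```

```text
[ 519.82815028 -237.79150485  183.37266056]
n 23 w [-0.0046 -0.0263 -0.0145] d [-18.1 -34.4   8. ] | D [ 340.2 -836.   -69.2] toolD [-566.3 -702.7   70.2] rv [-0.107 -0.605 -0.334]
n 26 w [-0.0041 -0.0233 -0.0128] d [-16.  -30.5   7.1] | D [ 340.2 -836.   -69.2] toolD [-566.3 -702.7   70.2] rv [-0.107 -0.605 -0.334]
```

```bash
python3 steer.py '-.004 -.023 -.013 -16 -30.5 7 1;-.004 -.023 -.013 -16 -30.5 7 1;-.004 -.023 -.013 -16 -30.5 7 1;-.004 -.023 -.013 -16 -30.5 7 1;-.004 -.023 -.013 -16 -30.5 7 1'
python3 steer.py '-.004 -.023 -.013 -16 -30.5 7 1;-.004 -.023 -.013 -16 -30.5 7 1;-.004 -.023 -.013 -16 -30.5 7 1;-.004 -.023 -.013 -16 -30.5 7 1;-.004 -.023 -.013 -16 -30.5 7 1'
python3 -c "
from h import *
print(r.sense()['qpos']);row(tcp(B,PB,100),rot(PB),16)"
```

```text
clock: 0.52
eef_pos: [218.4, 428.4, 220.2]
tcp_rot: [3.126, 0.116, 2.915]
contact_force: [0.4, 0.9, 0.5]
opening: 0.999
grasp_force: 0.0
clock: 0.93
eef_pos: [271.2, 262.9, 195.8]
tcp_rot: [3.117, 0.233, 2.979]
contact_force: [1.0, 0.4, 0.3]
opening: 1.006
grasp_force: 0.0
[ 0.93094775 -0.03194681  2.27626634 -0.27715028  0.7858943  -0.29449192]
n 16 w [-0.004  -0.0234 -0.0127] d [-15.9 -30.4   7.1] | D [ 248.7 -500.7  -12.5] toolD [-314.8 -455.8   76.2] rv [-0.064 -0.374 -0.203]
```

```bash
python3 steer.py '-.004 -.023 -.013 -16 -30.5 7 1;-.004 -.023 -.013 -16 -30.5 7 1;-.004 -.023 -.013 -16 -30.5 7 1;-.004 -.023 -.013 -16 -30.5 7 1;-.004 -.023 -.013 -16 -30.5 7 1'
python3 steer.py '-.004 -.023 -.013 -16 -30.5 7 1;-.004 -.023 -.013 -16 -30.5 7 1;-.004 -.023 -.013 -16 -30.5 7 1;-.004 -.023 -.013 -16 -30.5 7 1;-.004 -.023 -.013 -16 -30.5 7 1'
python3 -c "
from h import *
print(r.sense()['qpos']);row(tcp(B,PB,100),rot(PB),6)"
```

```text
clock: 1.35
eef_pos: [337.0, 101.0, 180.7]
tcp_rot: [3.115, 0.35, 3.044]
contact_force: [-0.3, 0.7, 0.0]
opening: 0.998
grasp_force: 0.0
clock: 1.77
eef_pos: [397.2, -19.6, 175.2]
tcp_rot: [3.114, 0.435, 3.095]
contact_force: [0.2, 0.8, 0.4]
opening: 1.002
grasp_force: 0.0
[-0.08973661 -0.07142817  2.44022759  0.13573324  0.34193531 -1.73764773]
n 6 w [-0.0038 -0.0291 -0.0148] d [-18.8 -36.4   8.3] | D [ 122.7 -218.2    8.2] toolD [-123.8 -213.4   42.7] rv [-0.023 -0.174 -0.089]
```

```bash
python3 steer.py '-.003 -.021 -.011 -14 -27 6 1;-.003 -.021 -.011 -14 -27 6 1;-.003 -.021 -.011 -14 -27 6 1;-.003 -.021 -.011 -14 -27 6 1;-.003 -.021 -.011 -14 -27 6 1'
python3 -c "
from h import *
print(r.sense()['qpos']);row(tcp(B,PB,100),rot(PB),4)"
```

```text
clock: 2.18
eef_pos: [457.4, -128.5, 175.9]
tcp_rot: [3.12, 0.518, -3.139]
contact_force: [0.0, 0.6, -0.1]
opening: 0.998
grasp_force: 0.0
[-0.43131247  0.07116929  2.33654306  0.72949005  0.348651   -2.65392274]
n 4 w [-0.0014 -0.023  -0.0109] d [-13.8 -27.7   5.9] | D [  62.4 -109.3    7.5] toolD [ -57.7 -110.    21.9] rv [-0.006 -0.092 -0.044]
```

```bash
cat > k.py <<'E'
from h import *
from scipy.optimize import least_squares
Q=[[1.27662,.353593,1.634084,0,1.155254,-.00236],[.93094775,-.03194681,2.27626634,-.27715028,.7858943,-.29449192],[-.08973661,-.07142817,2.44022759,.13573324,.34193531,-1.73764773],[-.43131247,.07116929,2.33654306,.72949005,.348651,-2.65392274]]
P=[[179.669,598.167,252.618],[271.2,262.9,195.8],[397.2,-19.6,175.2],[457.4,-128.5,175.9]]
E=[[-3.14025,0,2.84979],[3.117,.233,2.979],[3.114,.435,3.095],[3.12,.518,-3.139]]
Rb=lambda q:Ro.from_euler('ZYZYZ',[q[0],q[1]+q[2],q[3],q[4],q[5]]).as_matrix()
def fk(q,k):
    a1,d1,L2,L3,a3,Lt=k; R=Rb(q)@C; b=q[1]+q[2]
    rr=a1+L2*np.sin(q[1])+L3*np.sin(b)+a3*np.cos(b); z=d1+L2*np.cos(q[1])+L3*np.cos(b)-a3*np.sin(b)
    return np.array([rr*np.cos(q[0]),rr*np.sin(q[0]),z])+Lt*R[:,2],R
C=Rb(Q[0]).T@Ro.from_euler('xyz',E[0]).as_matrix()
k0=least_squares(lambda k:np.ravel([fk(q,k)[0]-p for q,p in zip(Q,P)])/1.0,[0,400,450,450,0,200],x_scale=100).x
lo=np.array([-2.63,-.92,.06,-1.3,0,-3.02]);hi=np.array([2.63,2.1,2.66,4.44,2.69,3.02])
def ik(pos,R,q0):
    def f(q):
        p,M=fk(q,k0); return np.r_[(p-pos)/100,Ro.from_matrix(M.T@R).as_rotvec()]
    s=least_squares(f,np.clip(q0,lo+.001,hi-.001),bounds=(lo,hi)); return s.x,np.linalg.norm(s.fun)
E
python3 - <<'E'
from k import *
np.set_printoptions(precision=2,suppress=True)
print(C.round(3),k0.round(1))
for q,p,e in zip(Q,P,E):
    a,M=fk(q,k0);print((a-p).round(1),Ro.from_matrix(M.T@Ro.from_euler('xyz',e).as_matrix()).magnitude().round(3))
Rz=Ro.from_euler('z',PS).as_matrix()
for lean in (20,35,45):
  for q0 in (Q[3],[-.4,.2,2.2,2.5,.4,1.9]):
    print('lean',lean); q=np.array(q0)
    for name,o,ps in [('grasp',B,PB),('lift',B+[0,0,65],PB)]+[('sw%d'%y,BED+Rz@[-5,y,64],PS) for y in (-218,-150,-100,-50,0,50,100,150,180)]:
        p=o+Ro.from_euler('z',ps).as_matrix()@[-88,0,95]-3*rot(ps,lean)[:,2]
        q,e=ik(p,rot(ps,lean),q); print(name,q,round(e,4))
E
```

```text
Traceback (most recent call last):
  File "k.py", line 11, in <module>
    C=Rb(Q[0]).T@Ro.from_euler('xyz',E[0]).as_matrix()
      ~~^^^^^^
  File "k.py", line 6, in <lambda>
    Rb=lambda q:Ro.from_euler('ZYZYZ',[q[0],q[1]+q[2],q[3],q[4],q[5]]).as_matrix()
                ~~~~~~~~~~~~~^^^^^^^^^^^^^^^^^^^^^^^^^^^^^^^^^^^^^^^^^
  File "scipy/spatial/transform/_rotation.pyx", line 1413, in scipy.spatial.transform._rotation.Rotation.from_euler
ValueError: Expected axis specification to be a non-empty string of upto 3 characters, got ZYZYZ
```

```bash
sed -i "s/^Rb=.*/Rb=lambda q:(Ro.from_euler('ZYZ',[q[0],q[1]+q[2],q[3]])*Ro.from_euler('YZ',[q[4],q[5]])).as_matrix()/" k.py
cat > t.py <<'E'
from k import *
np.set_printoptions(precision=2,suppress=True)
print(C.round(3),k0.round(1))
for q,p,e in zip(Q,P,E):
    a,M=fk(q,k0);print((a-p).round(1),Ro.from_matrix(M.T@Ro.from_euler('xyz',e).as_matrix()).magnitude().round(3))
Rz=Ro.from_euler('z',PS).as_matrix()
for lean in (20,35,45):
  for q0 in (Q[3],[-.4,.2,2.2,2.5,.4,1.9]):
    print('lean',lean); q=np.array(q0)
    for name,o,ps in [('grasp',B,PB),('lift',B+[0,0,65],PB)]+[('sw%d'%y,BED+Rz@[-5,y,64],PS) for y in (-218,-150,-100,-50,0,50,100,150,180)]:
        p=o+Ro.from_euler('z',ps).as_matrix()@[-88,0,95]-3*rot(ps,lean)[:,2]
        q,e=ik(p,rot(ps,lean),q); print(name,q,round(e,4))
E
python3 t.py
```

```text
[[ 0. -1.  0.]
 [ 1.  0. -0.]
 [ 0.  0.  1.]] [ -0.3 297.3 567.4 495.5  59.7 321.8]Traceback (most recent call last):
  File "t.py", line 5, in <module>
    a,M=fk(q,k0);print((a-p).round(1),Ro.from_matrix(M.T@Ro.from_euler('xyz',e).as_matrix()).magnitude().round(3))
                                      ^^^^^^^^^^^^^^^^^^^^^^^^^^^^^^^^^^^^^^^^^^^^^^^^^^^^^^^^^^^^^^^^^^^^^^^^
AttributeError: 'float' object has no attribute 'round'
```

```bash
sed -i "s/.magnitude().round(3)/.magnitude()/" t.py; python3 t.py
```

```text
[[ 0. -1.  0.]
 [ 1.  0. -0.]
 [ 0.  0.  1.]] [ -0.3 297.3 567.4 495.5  59.7 321.8]
[ 1.4 -0.4  0. ] 6.429574419537153e-18
[ 1.3 -1.1 -0.1] 0.00020483305043933196
[-0.1 -1.5 -0. ] 0.0004888175909671113
[-0.5 -1.1  0. ] 0.00030601749838325514
lean 20
grasp [-0.47  0.43  1.97  0.4   0.46 -2.43] 0.0
lift [-0.47  0.33  1.94  0.31  0.59 -2.34] 0.0
sw-218 [-0.46  0.33  1.96  0.31  0.57 -2.31] 0.0
sw-150 [-0.34  0.29  2.02  0.26  0.52 -2.16] 0.0
sw-100 [-0.24  0.26  2.06  0.2   0.49 -2.01] 0.0
sw-50 [-0.14  0.25  2.08  0.13  0.47 -1.85] 0.0
sw0 [-0.03  0.24  2.09  0.05  0.46 -1.68] 0.0
sw50 [ 0.08  0.24  2.09 -0.03  0.46 -1.5 ] 0.0
sw100 [ 0.19  0.24  2.08 -0.11  0.47 -1.33] 0.0
sw150 [ 0.3   0.26  2.06 -0.19  0.49 -1.16] 0.0
sw180 [ 0.36  0.27  2.04 -0.22  0.5  -1.07] 0.0
lean 20
grasp [-0.53  0.43  2.1   1.16  0.3   3.02] 0.2116
lift [-0.56  0.32  2.11  1.14  0.37  3.02] 0.2966
sw-218 [-0.54  0.31  2.14  1.17  0.34  3.02] 0.2887
sw-150 [-0.4   0.27  2.21  1.29  0.25  3.02] 0.2918
sw-100 [-0.28  0.25  2.25  1.4   0.17  3.02] 0.2933
sw-50 [-0.15  0.23  2.27  1.52  0.09  3.02] 0.2932
sw0 [-0
[... 1681 characters left out ...]
 0.21  2.29  1.47  0.   -3.02] 0.1441
sw100 [ 0.16  0.21  2.28  1.54  0.   -3.02] 0.1621
sw150 [ 0.25  0.23  2.27  1.61  0.   -3.02] 0.194
sw180 [ 0.3   0.24  2.25  1.62  0.   -3.  ] 0.2169
lean 45
grasp [-0.61  0.48  2.2   1.97  0.5   2.18] 0.0
lift [-0.61  0.34  2.18  1.67  0.46  2.52] 0.0
sw-218 [-0.6   0.34  2.21  1.74  0.44  2.46] 0.0
sw-150 [-0.46  0.3   2.28  1.99  0.38  2.33] 0.0
sw-100 [-0.33  0.27  2.33  2.23  0.33  2.19] 0.0
sw-50 [-0.2   0.26  2.36  2.53  0.29  2.  ] 0.0
sw0 [-0.05  0.25  2.37  2.89  0.27  1.75] 0.0
sw50 [0.1  0.25 2.37 3.3  0.26 1.46] 0.0
sw100 [0.25 0.25 2.36 3.68 0.29 1.2 ] 0.0
sw150 [0.38 0.27 2.33 4.   0.32 0.99] 0.0
sw180 [0.46 0.28 2.31 4.15 0.35 0.9 ] 0.0
```

```bash
sed -i "s/lean=35/lean=27/" h.py; sed -i "s/^for lean in.*/for lean in (27,):/;s/for q0 in .*/for q0 in (Q[3],):/;s/\[-5,y,64\]/[-10,y,64]/;s/\[('grasp',B,PB)/[('pre',B+[-50,0,85],PB),('grasp',B,PB)/" t.py; python3 t.py | tail -12; python3 -c "
from h import *
p=tcp(B,PB,100);print(p);row(p,rot(PB));row(p,rot(PB),6)"
```

```text
pre [-0.57  0.22  2.08  0.57  0.51 -2.65] 0.0
grasp [-0.51  0.43  2.05  0.77  0.36 -2.82] 0.0
lift [-0.51  0.32  2.01  0.56  0.47 -2.6 ] 0.0
sw-218 [-0.51  0.3   2.05  0.58  0.45 -2.6 ] 0.0
sw-150 [-0.38  0.26  2.11  0.52  0.38 -2.43] 0.0
sw-100 [-0.27  0.24  2.15  0.43  0.34 -2.26] 0.0
sw-50 [-0.15  0.22  2.17  0.3   0.3  -2.03] 0.0
sw0 [-0.03  0.21  2.18  0.12  0.28 -1.76] 0.0
sw50 [ 0.09  0.21  2.19 -0.08  0.28 -1.45] 0.0
sw100 [ 0.21  0.22  2.17 -0.26  0.29 -1.17] 0.0
sw150 [ 0.32  0.23  2.15 -0.41  0.33 -0.93] 0.0
sw180 [ 0.39  0.24  2.13 -0.47  0.35 -0.81] 0.0
[ 532.12820608 -237.1389908   190.77367199]
n 4 w [-0.0006  0.0119 -0.011 ] d [-17.7 -27.6   5.1] | D [  74.7 -108.7   14.9] toolD [ -72.  -109.3   21.6] rv [-0.002  0.047 -0.044]
n 6 w [-0.0004  0.0079 -0.0073] d [-11.7 -18.4   3.3] | D [  74.7 -108.7   14.9] toolD [ -72.  -109.3   21.6] rv [-0.002  0.047 -0.044]
```

```bash
python3 steer.py '0 .01 -.009 -14 -22 4 1;0 .01 -.009 -14 -22 4 1;0 .01 -.009 -14 -22 4 1;0 .01 -.009 -14 -22 4 1;0 .01 -.009 -14 -22 4 1'
python3 steer.py '0 0 0 0 0 0 1'
python3 - <<'E'
from h import *
row(tcp(B,PB,100),rot(PB),1); row(tcp(B,PB),rot(PB),5)
print(r.sense()['qpos'].round(2)); c=cam('wrist'); f=r.grab_frame('wrist'); im=f[:,:,::-1].copy()
Rz=Ro.from_euler('z',PB).as_matrix()
for o,col in [([-45,0,34],(0,0,255)),([-108,0,124],(0,255,0)),([-88,0,95],(255,0,0)),([55,18,40],(255,255,0)),([55,-18,40],(255,255,0))]:
    u=proj(c,B+Rz@o)[0]; print(o,u.round()); cv2.circle(im,tuple(int(v) for v in u),4,col,-1)
cv2.imwrite('pics/w1.png',im)
E
```

```text
clock: 2.6
eef_pos: [531.8, -236.9, 190.6]
tcp_rot: [-3.139, 0.467, -3.088]
contact_force: [0.3, -0.4, 0.6]
opening: 0.999
grasp_force: 0.0
clock: 2.68
eef_pos: [535.1, -239.9, 192.4]
tcp_rot: [-3.134, 0.471, -3.088]
contact_force: [-0.3, 0.0, 1.1]
opening: 1.001
grasp_force: 0.0
n 1 w [-0.0069 -0.0002  0.0005] d [3.2 2.9 0.2] | D [-2.9  2.8 -1.6] toolD [3.2 2.9 0.2] rv [-0.007 -0.     0.001]
n 5 w [-0.0014 -0.      0.0001] d [ 0.6  0.7 20. ] | D [ 42.4   5.2 -90.7] toolD [  3.2   3.6 100.2] rv [-0.007 -0.     0.001]
[-0.57  0.23  2.06  0.55  0.52 -2.62]
[-45, 0, 34] [317. 229.]
[-108, 0, 124] [317. 258.]
[-88, 0, 95] [317. 246.]
[55, 18, 40] [334. 306.]
[55, -18, 40] [298. 306.]
```

View pics/w1.png

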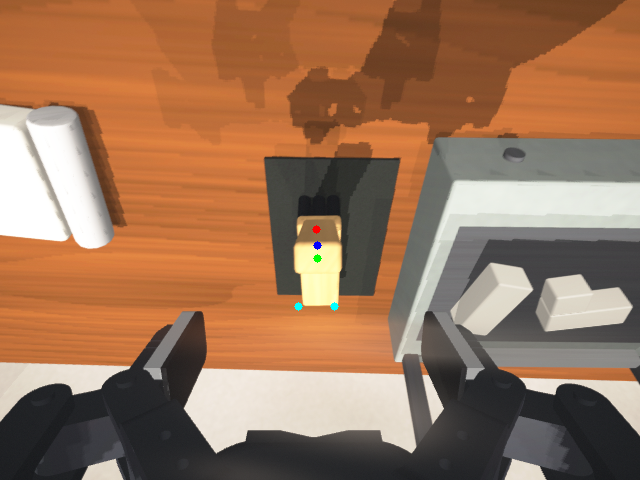

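The wrist view shows the handle end face at about (318,260) and the block front end at (320,306). Both are within about 3 px of my prediction, and the handle is centred between the fingers. Going in now.

```bash
python3 steer.py '-.001 0 0 .6 .9 20 1;-.001 0 0 .6 .9 20 1;-.001 0 0 .6 .9 20 1;-.001 0 0 .6 .9 20 1;-.001 0 0 .6 .9 20 1'
python3 steer.py '0 0 0 0 0 0 1;0 0 0 0 0 0 1'
python3 -c "
from h import *
row(tcp(B,PB),rot(PB),1);print(r.sense()['qpos'])"
```

```text
clock: 3.15
eef_pos: [572.9, -227.9, 99.0]
tcp_rot: [3.139, 0.467, -3.088]
contact_force: [-0.4, -0.3, 0.4]
opening: 0.998
grasp_force: 0.0
clock: 3.32
eef_pos: [572.5, -227.7, 99.1]
tcp_rot: [3.137, 0.465, -3.088]
contact_force: [0.6, -0.0, 0.2]
opening: 0.999
grasp_force: 0.0
n 1 w [ 0.0044 -0.0059  0.0001] d [-5.2 -7.3 -0.3] | D [ 4.9 -7.   2.5] toolD [-5.2 -7.3 -0.3] rv [ 0.004 -0.006  0.   ]
[-0.50740472  0.42269934  2.05888777  0.77066921  0.35515875 -2.82105445]
```

```bash
python3 steer.py '.004 -.006 0 -5 -6 0 1;0 0 0 0 0 0 1' 60
python3 -c "
from h import *
row(tcp(B,PB),rot(PB),1)"
python3 steer.py '0 0 0 0 0 0 .6;0 0 0 0 0 0 .3;0 0 0 0 0 0 0;0 0 0 0 0 0 0;0 0 0 0 0 0 0' 60
```

```text
clock: 3.48
eef_pos: [579.5, -235.9, 104.3]
tcp_rot: [-3.137, 0.477, -3.088]
contact_force: [0.6, -0.4, -0.1]
opening: 0.999
grasp_force: 0.0
n 1 w [-0.0037  0.0053  0.0008] d [2.9 1.2 1.4] | D [-2.   1.1 -2.6] toolD [2.9 1.2 1.4] rv [-0.004  0.005  0.001]
clock: 3.9
eef_pos: [578.5, -234.8, 102.7]
tcp_rot: [-3.14, 0.474, -3.088]
contact_force: [-5.9, 0.1, 8.5]
opening: 0.3
grasp_force: 25.5
```

```bash
python3 steer.py '0 0 0 0 0 0 0;0 0 0 0 0 0 0' 90
python3 -c "
from h import *
s=r.sense();print(s['eef_pos'],s['tcp_rot']); row(s['eef_pos']+[0,0,68],Ro.from_euler('xyz',s['tcp_rot']).as_matrix(),5)"
```

```text
clock: 4.07
eef_pos: [578.5, -234.6, 102.9]
tcp_rot: [-3.14, 0.474, -3.088]
contact_force: [-2.7, 0.7, 6.1]
opening: 0.291
grasp_force: 87.8
[ 578.49306049 -234.63811201  102.86740908] [-3.13999321  0.47427486 -3.08823704]
n 5 w [0. 0. 0.] d [ -6.2  -0.  -12.1] | D [ 0.  0. 68.] toolD [-31.1  -0.1 -60.5] rv [0. 0. 0.]
```

```bash
python3 steer.py '0 0 0 -6.2 0 -12.1 0;0 0 0 -6.2 0 -12.1 0;0 0 0 -6.2 0 -12.1 0;0 0 0 -6.2 0 -12.1 0;0 0 0 -6.2 0 -12.1 0'
python3 steer.py '0 0 0 0 0 0 0;0 0 0 0 0 0 0'
cat >> h.py <<'E'
G=np.array([578.5,-234.6,102.9]); G_R=Ro.from_euler('xyz',[-3.14,.4743,-3.0882]).as_matrix()
OFF=Ro.from_euler('z',-PB).as_matrix()@(G-B)
def held(o,psi):  # TCP pose putting the held brush's origin at o with yaw psi
    d=Ro.from_euler('z',psi-PB).as_matrix(); return o+Ro.from_euler('z',psi).as_matrix()@OFF, d@G_R
def bed(x,y,z): return BED+Ro.from_euler('z',PS).as_matrix()@[x,y,z]
E
python3 - <<'E'
from h import *
f=r.grab_frame('side');cv2.imwrite('pics/s2.png',f[:,:,::-1])
f=r.grab_frame('top');cv2.imwrite('pics/t2.png',cv2.resize(f[165:310,195:440],None,fx=3.2,fy=3.2,interpolation=cv2.INTER_CUBIC)[:,:,::-1])
for y in(-218,-150): row(*held(bed(-10,y,64),PS))
E
```

```text
clock: 4.48
eef_pos: [578.0, -234.4, 170.6]
tcp_rot: [-3.14, 0.473, -3.088]
contact_force: [-0.2, 0.0, -1.4]
opening: 0.291
grasp_force: 88.3
clock: 4.65
eef_pos: [578.6, -234.7, 170.7]
tcp_rot: [-3.139, 0.475, -3.087]
contact_force: [0.4, 0.2, -1.8]
opening: 0.294
grasp_force: 88.4
n 1 w [ 0.0065 -0.0015  0.0115] d [12.8  8.8  0.8] | D [-11.4   8.2  -6.5] toolD [12.8  8.8  0.8] rv [ 0.006 -0.002  0.011]
n 2 w [ 0.0032 -0.0008  0.0057] d [ 6.1 38.4  0.5] | D [-14.2  76.1  -6.5] toolD [12.  76.8  1.1] rv [ 0.006 -0.002  0.011]
```

View pics/t2.png

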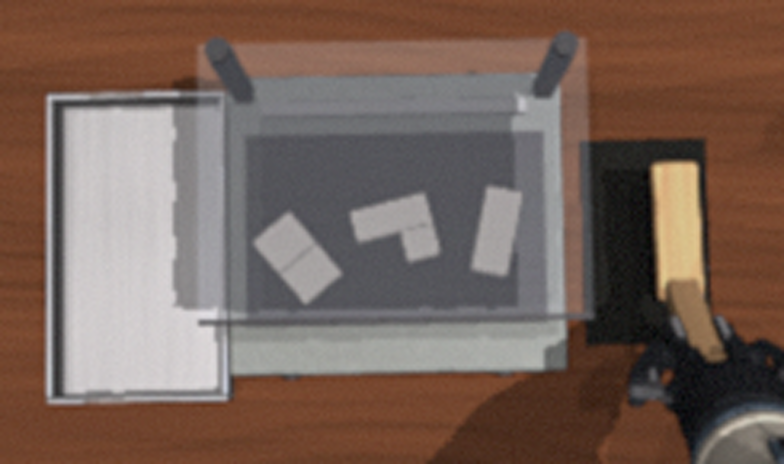

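The held brush block is at crop (652–704, 163–290). It is level, lifted over the mat, and its yaw matches. Next I shift it in x and start the sweep.

```bash
python3 steer.py '0 0 .003 3.2 2.5 .2 0;0 0 .003 3.2 2.5 .2 0;0 0 .003 3.2 2.5 .2 0;0 0 .002 3.2 2.5 .2 0;0 0 0 0 0 0 0'
python3 - <<'E'
from h import *
for y in(-218,-140,180): row(*held(bed(-10,y,64),PS),5)
c=cam('top');f=r.grab_frame('top')[:,:,::-1].copy()
h=cv2.cvtColor(f,cv2.COLOR_BGR2HSV);m=((h[:,:,2]>190)&(h[:,:,1]>80)).astype(np.uint8)*255;m[:, :380]=0;m[:,430:]=0;m[:200]=0;m[300:]=0
k=max(cv2.findContours(m,0,2)[0],key=cv2.contourArea);w=ray(c,k[:,0],104)[:,:2].astype(np.float32);b=cv2.boxPoints(cv2.minAreaRect(w));print(b.round())
s=r.sense();print('pred front ctr',bed(45,-218,104).round(), s['qpos'].round(2))
E
```

```text
clock: 5.17
eef_pos: [565.9, -224.3, 162.9]
tcp_rot: [3.137, 0.472, -3.101]
contact_force: [-0.3, -0.6, -1.7]
opening: 0.289
grasp_force: 88.4
n 5 w [ 0.0014 -0.0004  0.    ] d [-0.1 -0.4  0.1] | D [ 0.6 -1.7 -0. ] toolD [-0.5 -1.8  0.3] rv [ 0.007 -0.002  0.   ]
n 5 w [ 0.0014 -0.0004  0.    ] d [-0.1 15.2  0.1] | D [-2.5 76.2 -0. ] toolD [-0.5 76.2  0.7] rv [ 0.007 -0.002  0.   ]
n 5 w [ 0.0014 -0.0004  0.    ] d [-0.1 79.2  0.3] | D [-15.3 395.9  -0. ] toolD [ -0.7 396.2   2.4] rv [ 0.007 -0.002  0.   ]
[[ 608. -205.]
 [ 610. -239.]
 [ 707. -233.]
 [ 705. -200.]]
pred front ctr [ 710. -220.  104.] [-0.51  0.3   2.05  0.58  0.45 -2.61]
```

```bash
python3 steer.py '.002 0 0 0 13 0 0;.002 0 0 0 13 0 0;.002 0 0 0 13 0 0;0 0 0 0 13 0 0;0 0 0 0 13 0 0'
python3 steer.py '0 0 0 0 10 0 0;0 0 0 0 10 0 0;0 0 0 0 10 0 0;0 0 0 0 10 0 0;0 0 0 0 10 0 0'
python3 - <<'E'
from h import *
for y in(-140,-100,180): row(*held(bed(-10,y,64),PS),5)
print(r.sense()['wrist_torque'],r.sense()['contact_force'])
E
```

```text
clock: 5.63
eef_pos: [564.5, -159.8, 164.1]
tcp_rot: [-3.139, 0.474, -3.101]
contact_force: [0.2, 0.5, -1.5]
opening: 0.297
grasp_force: 88.5
clock: 6.05
eef_pos: [562.6, -109.9, 164.1]
tcp_rot: [-3.139, 0.475, -3.101]
contact_force: [0.2, -0.5, -2.2]
opening: 0.29
grasp_force: 88.6
n 5 w [-0.0001  0.0001  0.0001] d [ 0.3 -7.6  0.2] | D [  0.7 -38.2  -1.2] toolD [  1.3 -38.2   0.8] rv [-0.001  0.     0.001]
n 5 w [-0.0001  0.0001  0.0001] d [0.3 0.4 0.1] | D [-0.9  1.8 -1.2] toolD [1.3 1.8 0.7] rv [-0.001  0.     0.001]
n 5 w [-0.0001  0.0001  0.0001] d [ 0.2 56.4  0. ] | D [-12.1 281.5  -1.2] toolD [1.000e+00 2.818e+02 2.000e-01] rv [-0.001  0.     0.001]
[-0.17740829  0.39794401 -0.12114288] [ 0.22669701 -0.54112377 -2.15527148]
```

```bash
python3 steer.py '0 0 0 .1 9 0 0;0 0 0 .1 9 0 0;0 0 0 .1 9 0 0;0 0 0 .1 9 0 0;0 0 0 .1 9 0 0'
python3 steer.py '0 0 0 .1 9 0 0;0 0 0 .1 9 0 0;0 0 0 .1 9 0 0;0 0 0 .1 9 0 0;0 0 0 .1 9 0 0'
python3 - <<'E'
from h import *
for y in(0,180): row(*held(bed(-10,y,64),PS),5)
f=r.grab_frame('top');cv2.imwrite('pics/t3.png',cv2.resize(f[165:310,195:440],None,fx=3.2,fy=3.2,interpolation=cv2.INTER_CUBIC)[:,:,::-1])
E
```

```text
clock: 6.47
eef_pos: [560.5, -65.1, 163.9]
tcp_rot: [-3.139, 0.475, -3.101]
contact_force: [-0.1, -1.0, -1.5]
opening: 0.295
grasp_force: 88.5
clock: 6.88
eef_pos: [558.5, -20.2, 163.8]
tcp_rot: [-3.139, 0.476, -3.101]
contact_force: [0.5, -2.1, -0.7]
opening: 0.293
grasp_force: 88.6
n 5 w [-0.0001  0.0002  0.    ] d [0.1 2.4 0.1] | D [-0.7 11.9 -0.9] toolD [ 0.6 12.   0.6] rv [-0.001  0.001  0.   ]
n 5 w [-0.0001  0.0002  0.    ] d [ 0.1 38.4  0.1] | D [ -7.9 191.8  -0.9] toolD [  0.5 192.    0.2] rv [-0.001  0.001  0.   ]
```

View pics/t3.png

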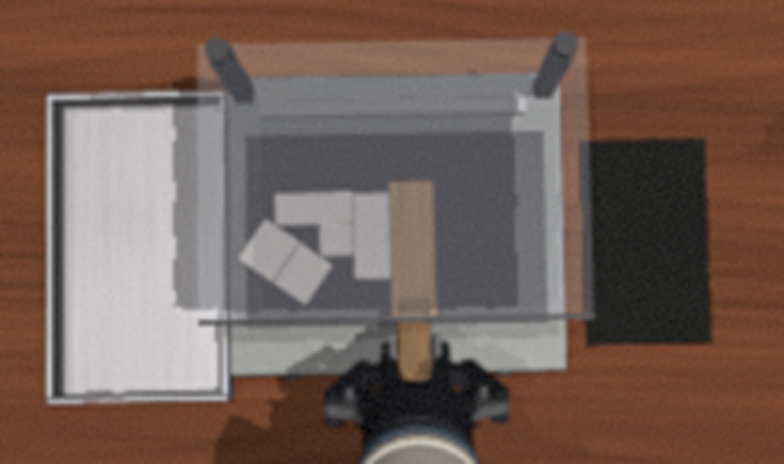

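The brush is at crop (412,250). The bar and the ell are flush against it, the step offcut at (285,262) is ahead, and all three lie within the head's span. Sweeping on.

```bash
python3 steer.py '0 0 0 0 8 0 0;0 0 0 0 8 0 0;0 0 0 0 8 0 0;0 0 0 0 8 0 0;0 0 0 0 8 0 0'
python3 steer.py '0 0 0 0 8 0 0;0 0 0 0 8 0 0;0 0 0 0 8 0 0;0 0 0 0 8 0 0;0 0 0 0 8 0 0'
python3 - <<'E'
from h import *
for y in(100,180): row(*held(bed(-10,y,64),PS),5)
f=r.grab_frame('top');cv2.imwrite('pics/t4.png',cv2.resize(f[165:310,195:440],None,fx=3.2,fy=3.2,interpolation=cv2.INTER_CUBIC)[:,:,::-1])
E
```

```text
clock: 7.35
eef_pos: [556.6, 19.6, 163.4]
tcp_rot: [-3.139, 0.475, -3.101]
contact_force: [1.3, -1.4, -1.5]
opening: 0.29
grasp_force: 88.5
clock: 7.77
eef_pos: [555.0, 59.6, 163.4]
tcp_rot: [-3.139, 0.475, -3.101]
contact_force: [0.9, -2.6, 0.2]
opening: 0.29
grasp_force: 88.7
n 5 w [-0.0001  0.0001  0.    ] d [0.  6.4 0.1] | D [-1.3 32.1 -0.5] toolD [ 0.2 32.1  0.4] rv [-0.001  0.     0.   ]
n 5 w [-0.0001  0.0001  0.    ] d [ 0.  22.4  0. ] | D [ -4.5 112.   -0.5] toolD [1.000e-01 1.121e+02 2.000e-01] rv [-0.001  0.     0.   ]
```

View pics/t4.png

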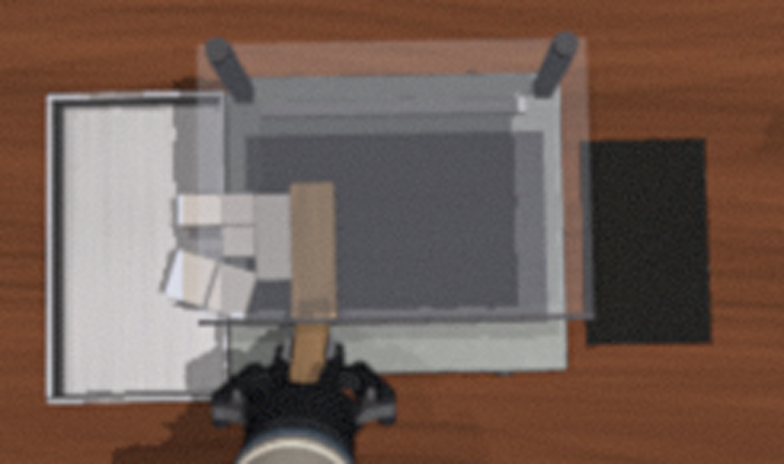

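All three offcuts are moving over the tray edge at crop column 228. The ell's and step's leading ends are already past it.

```bash
python3 steer.py '0 0 0 0 8 0 0;0 0 0 0 8 0 0;0 0 0 0 8 0 0;0 0 0 0 8 0 0;0 0 0 0 8 0 0'
python3 steer.py '0 0 0 0 8 0 0;0 0 0 0 8 0 0;0 0 0 0 8 0 0;0 0 0 0 8 0 0;0 0 0 0 8 0 0'
python3 steer.py '0 0 0 0 8 0 0;0 0 0 0 8 0 0;0 0 0 0 8 0 0;0 0 0 0 8 0 0;0 0 0 0 0 0 0'
python3 - <<'E'
from h import *
for y in(180,-218): row(*held(bed(-10,y,64),PS),5)
print(r.sense()['qpos'].round(2))
f=r.grab_frame('top');cv2.imwrite('pics/t5.png',cv2.resize(f[165:310,195:440],None,fx=3.2,fy=3.2,interpolation=cv2.INTER_CUBIC)[:,:,::-1])
E
```

```text
clock: 8.23
eef_pos: [553.1, 99.5, 163.0]
tcp_rot: [-3.139, 0.474, -3.101]
contact_force: [0.6, -0.6, -1.4]
opening: 0.293
grasp_force: 88.7
clock: 8.65
eef_pos: [551.5, 139.4, 162.9]
tcp_rot: [-3.139, 0.474, -3.101]
contact_force: [-0.3, 0.2, -1.0]
opening: 0.294
grasp_force: 88.8
clock: 9.07
eef_pos: [550.5, 172.2, 163.0]
tcp_rot: [-3.14, 0.474, -3.1]
contact_force: [0.4, -0.4, -1.7]
opening: 0.292
grasp_force: 88.9
n 5 w [0.0001 0.     0.0002] d [-0.  -0.1  0. ] | D [ 0.1 -0.6 -0.1] toolD [-0.  -0.6  0.1] rv [0.    0.    0.001]
n 5 w [0.0001 0.     0.0002] d [  0.1 -79.7   0.1] | D [ 1.600e+01 -3.983e+02 -1.000e-01] toolD [   0.6 -398.6    0.5] rv [0.    0.    0.001]
[ 0.39  0.24  2.13 -0.47  0.35 -0.81]
```

View pics/t5.png

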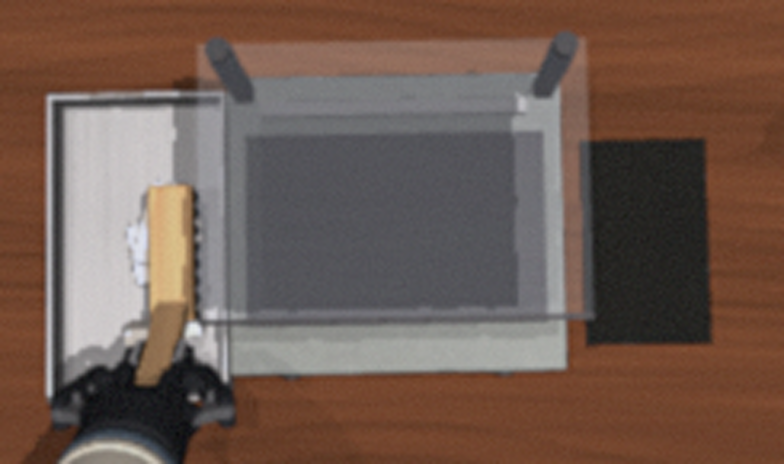

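The bed is empty, and the offcuts lie in the tray around the brush at crop (137,245) and (195,330). I'll raise the brush, back off from the guard and return.

```bash
python3 steer.py '0 0 0 2 0 -5.6 0;0 0 0 2 0 -5.6 0;0 0 0 2 0 -5.6 0;0 0 0 2 0 -5.6 0;0 0 0 0 0 0 0'
python3 steer.py '0 0 0 0 -20 0 0;0 0 0 0 -20 0 0;0 0 0 0 -20 0 0;0 0 0 0 -20 0 0;0 0 0 0 -20 0 0'
python3 steer.py '0 0 0 0 -20 0 0;0 0 0 0 -20 0 0;0 0 0 0 -20 0 0;0 0 0 0 -20 0 0;0 0 0 0 -20 0 0'
python3 -c "
from h import *
row(*held(bed(-25,-218,79),PS))"
```

```text
clock: 9.53
eef_pos: [532.3, 170.6, 180.1]
tcp_rot: [-3.14, 0.475, -3.101]
contact_force: [-0.6, 0.2, -2.6]
opening: 0.291
grasp_force: 88.9
clock: 9.95
eef_pos: [536.8, 70.0, 179.6]
tcp_rot: [-3.139, 0.475, -3.1]
contact_force: [0.7, 0.4, -1.4]
opening: 0.288
grasp_force: 89.1
clock: 10.37
eef_pos: [540.8, -30.1, 179.8]
tcp_rot: [-3.139, 0.475, -3.1]
contact_force: [0.1, 0.8, -1.7]
opening: 0.295
grasp_force: 89.1
n 5 w [-0.0001  0.0001  0.0002] d [ -0.3 -39.4   0.7] | D [  10.7 -196.6   -1.9] toolD [  -1.4 -196.8    3.3] rv [-0.     0.     0.001]
```

```bash
python3 steer.py '0 0 0 0 -20 0 0;0 0 0 0 -20 0 0;0 0 0 0 -20 0 0;0 0 0 0 -20 0 0;0 0 0 0 -20 0 0'
python3 steer.py '0 0 0 0 -20 0 0;0 0 0 0 -20 0 0;0 0 0 0 -20 0 0;0 0 0 0 -20 0 0;0 0 0 0 0 0 0'
python3 -c "
from h import *
M=np.array([664.3,-221.5,0])
row(*held(M+[0,0,70],PS),4)
row(*held(M+[0,0,7],PS),5)"
```

```text
clock: 10.78
eef_pos: [544.8, -130.1, 180.0]
tcp_rot: [-3.139, 0.475, -3.1]
contact_force: [-0.5, 0.1, -1.6]
opening: 0.289
grasp_force: 89.1
clock: 11.2
eef_pos: [548.9, -212.3, 180.6]
tcp_rot: [-3.137, 0.476, -3.102]
contact_force: [-0.2, -0.8, -1.3]
opening: 0.289
grasp_force: 89.2
n 4 w [-0.0009  0.0004 -0.0001] d [-4.6 -3.4  5.7] | D [ 27.2 -12.7 -11.7] toolD [-18.3 -13.6  22.7] rv [-0.003  0.002 -0.   ]
n 5 w [-0.0007  0.0003 -0.0001] d [ 2.1 -2.7 15.7] | D [ 27.2 -12.7 -74.7] toolD [ 10.6 -13.4  78.7] rv [-0.003  0.002 -0.   ]
```

```bash
python3 steer.py '0 0 0 -4.6 -3.4 5.7 0;0 0 0 -4.6 -3.4 5.7 0;0 0 0 -4.6 -3.4 5.7 0;0 0 0 -4.6 -3.4 5.7 0;0 0 0 0 0 0 0'
python3 steer.py '0 0 0 5.6 0 11 0;0 0 0 5.6 0 11 0;0 0 0 5.6 0 11 0;0 0 0 5.6 0 11 0;0 0 0 0 0 0 0'
python3 -c "
from h import *
M=np.array([664.3,-221.5,0])
row(*held(M+[0,0,4],PS),4)"
```

```text
clock: 11.62
eef_pos: [576.8, -221.4, 167.4]
tcp_rot: [-3.139, 0.474, -3.1]
contact_force: [-0.2, 0.2, -0.9]
opening: 0.293
grasp_force: 89.3
clock: 12.03
eef_pos: [574.3, -220.3, 116.1]
tcp_rot: [3.142, 0.471, -3.101]
contact_force: [-1.0, 0.0, -3.1]
opening: 0.292
grasp_force: 89.3
n 4 w [ 0.0005 -0.0009  0.0001] d [ 1.2 -1.2  3.1] | D [  1.7  -4.6 -13.2] toolD [ 4.6 -4.7 12.5] rv [ 0.002 -0.004  0.   ]
```

```bash
python3 steer.py '0 0 0 1 -1.2 2.5 0;0 0 0 1 -1.2 2.5 0;0 0 0 1 -1.2 2.5 0;0 0 0 .6 0 1.2 0;0 0 0 0 0 0 0'
python3 -c "
from h import *
M=np.array([664.3,-221.5,0])
row(*held(M+[0,0,4],PS),4)"
```

```text
clock: 12.45
eef_pos: [576.5, -225.3, 109.4]
tcp_rot: [-3.139, 0.474, -3.101]
contact_force: [0.5, 0.1, -1.5]
opening: 0.293
grasp_force: 89.3
n 4 w [-0.0001 -0.      0.0001] d [0.8 0.1 1.4] | D [-0.5  0.3 -6.5] toolD [3.4 0.4 5.6] rv [-0.001 -0.     0.001]
```

```bash
python3 steer.py '0 0 0 .9 0 1.8 0;0 0 0 .9 0 1.8 0;0 0 0 .5 0 .9 0;0 0 0 0 0 0 0;0 0 0 0 0 0 0'
python3 -c "
from h import *
M=np.array([664.3,-221.5,0])
row(*held(M+[0,0,4],PS),4)"
```

```text
clock: 12.87
eef_pos: [576.4, -225.1, 104.1]
tcp_rot: [-3.139, 0.474, -3.101]
contact_force: [-0.3, -0.6, -1.2]
opening: 0.293
grasp_force: 89.3
n 4 w [-0.0001 -0.0001  0.0001] d [0.2 0.  0.2] | D [-0.3  0.1 -1.2] toolD [0.8 0.1 0.9] rv [-0.    -0.     0.001]
```

```bash
python3 steer.py '0 0 0 .4 0 .8 0;0 0 0 0 0 0 0;0 0 0 0 0 0 0'
python3 steer.py '0 0 0 .2 0 .4 0;0 0 0 0 0 0 0;0 0 0 0 0 0 0'
```

```text
clock: 13.12
eef_pos: [576.4, -225.1, 103.3]
tcp_rot: [-3.139, 0.474, -3.1]
contact_force: [0.6, 0.6, -2.4]
opening: 0.29
grasp_force: 89.3
clock: 13.37
eef_pos: [576.5, -225.2, 103.0]
tcp_rot: [-3.139, 0.474, -3.1]
contact_force: [-1.2, 0.4, -0.6]
opening: 0.291
grasp_force: 89.9
```

```bash
python3 steer.py '0 0 0 .2 0 .4 0;0 0 0 0 0 0 0;0 0 0 0 0 0 0'
```

```text
clock: 13.62
eef_pos: [576.5, -225.2, 102.9]
tcp_rot: [-3.139, 0.475, -3.1]
contact_force: [-4.1, 0.6, 5.1]
opening: 0.289
grasp_force: 90.5
```

```bash
python3 steer.py '0 0 0 0 0 0 .4;0 0 0 0 0 0 .6;0 0 0 0 0 0 1;0 0 0 0 0 0 1;0 0 0 0 0 0 1' 20
python3 steer.py '0 0 0 0 0 0 1;0 0 0 0 0 0 1'
python3 steer.py '0 0 0 -1 0 -15 1;0 0 0 -1 0 -20 1;0 0 0 -1 0 -25 1;0 0 0 -1 0 -25 1;0 0 0 -1 0 -25 1'
python3 steer.py '0 0 0 0 0 -25 1;0 0 0 0 0 -25 1;0 0 0 0 0 -25 1;0 0 0 0 0 0 1'
python3 - <<'E'
from h import *
f=r.grab_frame('top');cv2.imwrite('pics/t6.png',cv2.resize(f[165:310,195:440],None,fx=3.2,fy=3.2,interpolation=cv2.INTER_CUBIC)[:,:,::-1])
E
```

```text
clock: 14.03
eef_pos: [576.5, -225.2, 102.4]
tcp_rot: [-3.139, 0.474, -3.1]
contact_force: [-0.4, 0.1, -0.3]
opening: 0.939
grasp_force: 0.0
clock: 14.2
eef_pos: [576.5, -225.1, 102.4]
tcp_rot: [-3.139, 0.474, -3.1]
contact_force: [0.8, -0.4, -0.3]
opening: 1.001
grasp_force: 0.0
clock: 14.62
eef_pos: [529.9, -226.7, 203.2]
tcp_rot: [-3.139, 0.473, -3.101]
contact_force: [-0.0, 0.6, -0.2]
opening: 0.999
grasp_force: 0.0
clock: 14.95
eef_pos: [496.7, -229.0, 273.7]
tcp_rot: [-3.135, 0.479, -3.099]
contact_force: [1.5, -1.0, 0.1]
opening: 1.002
grasp_force: 0.0
```

View pics/t6.png

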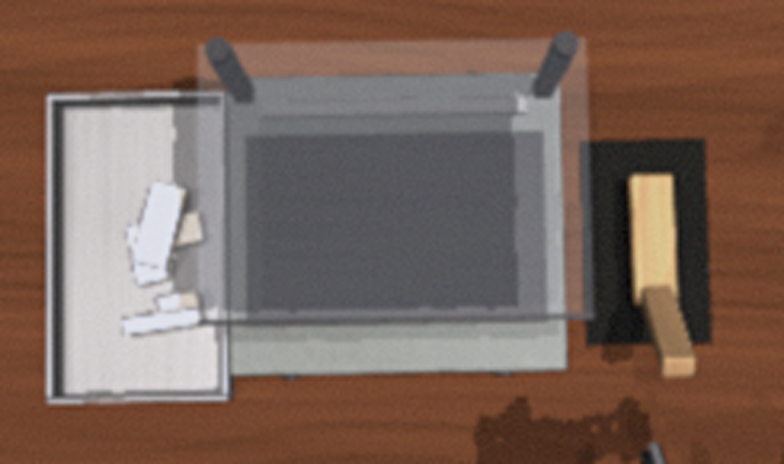

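The bed is clear, and all three offcuts lie inside the tray at crop (120–205, 180–335). The brush stands on the mat at (652,240), parallel to it, and the gripper is clear.

```bash
python3 steer.py '0 0 0 0 0 0 1;0 0 0 0 0 0 1'; python3 -c "
from rig import r
print(r.sign_off())"
```

```text
clock: 15.17
eef_pos: [496.3, -227.7, 268.3]
tcp_rot: [-3.14, 0.473, -3.101]
contact_force: [0.9, 0.3, -0.4]
opening: 0.996
grasp_force: 0.0
the job is handed in; nothing more can be done
None
```

All three offcuts are in the catch tray, the brush is back standing on its mat and released, and the job was handed in at about 15 s; the sign-off returned no verdict.

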